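# Tap the copper block down onto its parallels

### The job

The copper block in the bench vise sits too high, clear of the two steel parallels beneath it. Take the mallet with the yellow nylon head and, touching the block with nothing but that mallet, tap it down until it sits hard on both parallels and they can no longer slide. Then stand the mallet upright, wholly on the round cork mat, and let go.

Things in the scene. Friction and masses are not known exactly. Their poses are not given: they have to be found in the camera images.
- nylon_mallet: Mallet standing on its head, handle up: yellow nylon head 44 mm diameter, 45 mm tall; above it a round pale wooden handle 26 mm diameter with domed end, 128 mm tall in all, 0.13 to 0.25 kg. Origin at the centre of the head's flat underside (the striking face), z up along the handle. Bystanders: two mallets of the same shape with steel and black rubber heads.
- copper_block (a joint): How far the copper block has been driven down in the vise jaws, in m: 0 = highest, 0.012 = resting on both parallels. It starts between 0 and 0.006. The jaws grip it so that it slides only straight down (or up), stays where it is left, and gives way at a steady push of about 10 N; once on the parallels it is solid.
- block_top (a point): Centre of the block's flat top face, z up, y along jaws and parallels. The block is 36 (x, between the jaws) x 60 (y) x 36 mm. Its top is 99 mm above the bench at joint 0, 87 mm when seated; the dark steel jaws reach 76 mm. The blue vise, fixed to the bench, extends 105 mm from here to -x (screw, cross-bar), 100 mm to +x, 63 mm along y (parallels).
- parallel_near: Loose ground-steel bar lying under the block along the vise's jaw nearer the screw, 8 x 110 x 16 mm (x, y, z), origin at the centre of its underside, on the vise bed 35 mm above the bench, its ends sticking out beyond the jaws. y along its length.
- parallel_far: The other, equal parallel, along the jaw farther from the screw; origin and axes likewise.
- cork_mat: Round cork mat, 110 mm diameter, 6 mm thick, fixed to the bench. Origin at the centre of its underside; its top is 6 mm above that.
Mind the look-alikes: they are no part of the job. What is shaped like the nylon_mallet but green or red is not meant.

How it is judged:
By the outcome, as a careful person would: the job done as asked, in the order asked, and still so for the second after the job is handed in, with the robot touching nothing.
It also fails if it takes over 45 s, if anything falls off the work surface, if the arm or the gripper's body presses on something with over 40 N, if the wrist force passes 120 N, or if a joint passes its speed limit or range.

### The arm

A 6-joint arm with a two-finger parallel gripper is mounted at the origin on the work surface. World frame = base frame: x ahead of the robot, y to its left, z up, the work surface at z = 0. Lengths are in mm, angles in rad, forces in N, time in s.
With the tool pointing down it reaches from about 375 to 825 mm from the base axis. Payload 5.5 kg.
Tool frame: the origin (TCP) lies midway between the tips of the shut fingers; the grasp point (between the pads) lies 19 mm behind it (manip.pinch_z is the z of the grasp point in the tool frame, in mm); z points along the fingers, y is the line along which they close (so a half turn about z gives the same grasp; the last joint's range is limited). The gripper opens to 85 mm and grips with 20 to 120 N. Pads are 22 mm wide; open, the fingers measure 114 mm over their backs; the gripper's body (76 mm by 85 mm) begins 54 mm behind the grasp point. The pads swing forward as they close: fully open they stand 13 mm farther back than shut.
Start: joints at [1.133, 0.314, -0.047, 1.21, 0, 1.571], TCP at [254.365, 543.409, 231.299] pointing down, gripper open.
Joint ranges: [-2.67, 2.67], [-0.69, 1.73], [-1.03, 1.25], [-2.08, 2.16], [-1.42, 1.45], [-3.14, 3.14]. Speed limits (rad/s): [2.39, 2.39, 3.01, 3.14, 3.14, 3.14].

### API

Orientations are given as a 3x3 rotation matrix whose columns are the frame's x, y, z axes.
In Python, from workcell import sensors, vision, manip gives the robot as it stands.
- The arm moves only by the tool jog_arm, never from a script. Its argument "steps" is a list of rows, each a list of 5 numbers: the finger opening in mm, from 0 to 85.4, then the shift along the tool's x, y, z as a fraction of full scale, then the turn about the tool's z as a fraction of full scale. In form: [[jaw, dx, dy, dz, turn], ...]. A call has 1 to 5 rows; each row shifts and turns the commanded pose from where the row before left it, along the tool's axes as they then stand; what a row does not reach is not made up. Full scale, the value 1, is 500 mm for a shift and 60 degrees for a turn. A row lasts 1/8 s, in which the tool goes at most 62.5 mm and 10.7 degrees, less where a joint would pass 70% of its speed; a pose out of reach is approached as far as the arm can. A call with a number of a shift or a turn outside -1 to 1 is refused whole. A call with a gripper value outside its range is refused whole. The fingers move at their own pace and stop on an object; "force" is the grip in N (left out, the last holds). Time passes only in rows, so rows that do not move let the fingers close. It gives the time, the measured TCP pose, the force, the opening and the grip force at its end, in the units of the state.
- sensors.observe(): the state, without advancing time (a new reading comes with each control period).
- vision.get_image(name): name is "scene" or "side" or "wrist"; returns (picture, depth): 480x640x3 uint8, blue, green, red; 480x640 float32, mm along the optical axis (not along the pixel's ray), 0 where there is no reading.
- vision.camera_info(name): a dict with "vertical_fov" (degrees; the focal length in pixels is half the picture's height over the tangent of half this angle, whatever the lens; pixels are square), "cx", "cy" (the principal point, pixels), "origin" and "rotation" of the camera in the world. Camera axes: x right, y down, z forward; pixel columns grow to the right and rows downward; lengths in mm; the calibration is good to about 2 mm. A picture is of the moment at which its call begins: read the wrist's pose just before it. camera_info takes no time and is no camera call; for the wrist camera it gives the pose at the moment of the call.
- manip.sign_off(): hands the job in; it is judged then, once.
The state is a dict: "clock": time; "joint_positions": joint angles; "qvel": joint speeds; "joint_efforts": joint torques, N m; "ee_pos": TCP position; "tcp_rot": TCP orientation; "force": force on the tool from outside, world axes, zero at the start; "torque": the same for the moment, N m; "gripper_width": finger opening in mm; "gripper_force": force on a finger pad.
Only numpy, scipy, OpenCV 4.12 (cv2) and the standard library are available. Lean on these libraries where they do the work, as an engineer would, in place of code of your own. Each camera call takes 0.05 s, during which the arm holds its last target. There are 200 camera calls.

## Working session

There is one attempt and no reset: what is moved stays moved. The work goes in short steps, Python scripts to look and compute and a tool call to move; the robot and the scene stay as the last step left them, time stands still between calls to the robot, and variables do not carry over. Pictures are saved under pics/ and viewed, at most 10 in all, crops included, and the job is handed in when it is done.

Besides the shell and the picture viewer there is one more tool, called after "Emit:" by a JSON object that holds its "op" and its "data". jog_arm: Moves the arm, as the interface text tells. Shift numbers are shares of 500 mm and turn numbers shares of 60 degrees, none past 1 either way. Its arguments: {"type":"object","properties":{"steps":{"type":"array"},"force":{"type":"number"}},"required":["steps"]}

```bash
mkdir -p pics; cat > h.py <<'E'
import numpy as np, cv2
from workcell import sensors, vision, manip
def grab(name):
    info=vision.camera_info(name); im,d=vision.get_image(name)
    f=240/np.tan(np.radians(info["vertical_fov"])/2)
    v,u=np.mgrid[0:480,0:640]
    c=np.stack([(u-info["cx"])/f*d,(v-info["cy"])/f*d,d],-1)
    P=c@np.array(info["rotation"]).T+np.array(info["origin"])
    P[d==0]=np.nan
    return im,d,P,info
E
python3 - <<'E'
from h import *
s=sensors.observe(); print({k:np.round(v,3).tolist() for k,v in s.items()}, manip.pinch_z)
for n in ["scene","side"]:
    im,d,P,i=grab(n); cv2.imwrite(f"pics/{n}0.png",im); np.savez(f"{n}0.npz",im=im,P=P); print(n,i)
E
```

```text
{'clock': 0.0, 'joint_positions': [1.133, 0.314, -0.048, 1.21, 0.0, 1.571], 'qvel': [0.001, 0.0, -0.001, -0.002, 0.001, 0.001], 'joint_efforts': [0.001, -53.959, 33.975, 0.019, 0.0, -0.0], 'ee_pos': [254.116, 542.872, 230.421], 'tcp_rot': [[-0.906, 0.424, -0.001], [0.424, 0.906, -0.002], [0.0, -0.002, -1.0]], 'force': [0.291, -0.736, -0.081], 'torque': [-0.019, 0.03, -0.036], 'gripper_force': 0.0, 'gripper_width': 85.339} -18.700000000000003
scene {'vertical_fov': 54.340312397826786, 'cx': 311.16615174982, 'cy': 237.3664311696769, 'origin': array([1055.60627309, -551.96345465,  633.85943827]), 'rotation': array([[ 0.75804276,  0.38448875, -0.52682025],
       [ 0.65199751, -0.4263737 ,  0.62698064],
       [ 0.0164447 , -0.81876362, -0.5738952 ]])}
side {'vertical_fov': 42.33912191206883, 'cx': 324.26186309716405, 'cy': 243.7623724233439, 'origin': array([-106.05381921, -948.12265916,  792.51457976]), 'rotation': array([[ 0.80805417, -0.30920608,  0.50143799],
       [-0.58906914, -0.41429687,  0.69379799],
       [-0.00678237, -0.856008  , -0.51691808]])}
```

View pics/scene0.png

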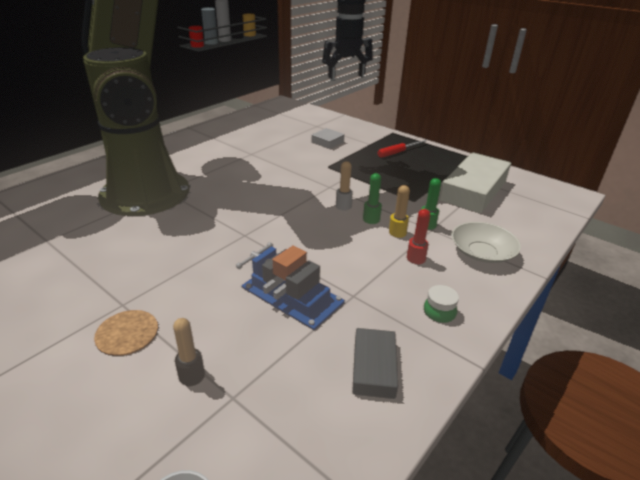

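View pics/side0.png

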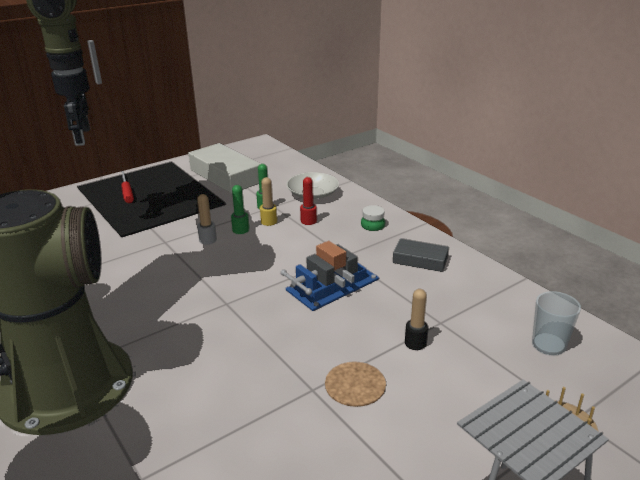

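The nylon mallet is at scene (400,212) and side (268,203), with green mallets at scene (373,200) and (433,205) and a red one at (419,238). The copper block is at scene (290,263) and side (332,257). The cork mat is at scene (127,331) and side (356,383).

```bash
cat >> h.py <<'E'
def zones(n):
    z=np.load(f"{n}0.npz"); return z["im"],z["P"]
E
python3 - <<'E'
from h import *
boxes={"scene":dict(yellow=(385,180,412,240),g1=(358,170,384,225),g2=(422,175,445,232),red=(405,208,432,265),steel=(333,160,356,210),black=(173,316,207,385),copper=(270,245,310,282),cork=(90,305,165,358),vise=(235,240,345,325)),
"side":dict(yellow=(256,176,280,226),g1=(228,183,252,235),g2=(255,162,272,178),red=(298,175,319,226),copper=(314,240,350,272),cork=(320,360,390,406),vise=(280,240,380,305))}
for n in boxes:
    im,P=zones(n); hsv=cv2.cvtColor(im,cv2.COLOR_BGR2HSV)
    H,S,V=[hsv[...,k].astype(int) for k in range(3)]
    for k,(a,b,c,d) in boxes[n].items():
        m=np.zeros(H.shape,bool); m[b:d,a:c]=1; 
        m&={"yellow":(S>100)&(H>10)&(H<35),"g1":(H>40)&(H<85)&(S>80),"g2":(H>40)&(H<85)&(S>80),"red":(S>150)&((H<8)|(H>170)),"copper":(S>110)&(H<16),"cork":(S>70)&(H<25),"vise":(H>100)&(H<130)&(S>110)}.get(k,P[...,2]>15)
        q=P[m]; q=q[np.isfinite(q[:,0])]
        if k=="copper":
            q=q[(q[:,2]>np.percentile(q[:,2],95)-6)]
            r=cv2.minAreaRect(q[:,:2].astype(np.float32)); print("  rect",r)
        print(n,k,len(q),np.round(np.median(q,0),1),np.round(np.percentile(q,2,axis=0)),np.round(np.percentile(q,98,axis=0)))
        if k=="vise":
            low=q[q[:,2]<40]; print("  rect vise",cv2.minAreaRect(low[:,:2].astype(np.float32)))
        if k=="cork":
            print(" circ",cv2.minEnclosingCircle(q[:,:2].astype(np.float32)))
E
```

```text
scene yellow 645 [620.4 284.2  44.5] [556. 273.   0.] [636. 365. 125.]
scene g1 495 [540.6 291.1  55.7] [411. 279.   5.] [555. 476. 125.]
scene g2 446 [657.3 365.9  73.6] [549. 358.   5.] [672. 596. 125.]
scene red 174 [702.3 225.3 112.3] [685. 215.  42.] [713. 239. 128.]
scene steel 538 [449.8 297.   58.9] [429. 285.  17.] [464. 315. 125.]
scene black 1305 [ 596.9 -299.8   58.7] [ 578. -315.   17.] [ 608. -277.  127.]
  rect ((571.8938598632812, -39.40815734863281), (36.53213119506836, 57.696842193603516), 2.100252151489258)
scene copper 368 [572.8 -41.1  97.2] [555. -67.  95.] [590. -13.  99.]
scene cork 2184 [ 425.3 -315.     5.6] [ 374. -362.    3.] [ 473. -264.    8.]
 circ ((420.7472229003906, -312.8702087402344), 57.39598846435547)
scene vise 542 [635.6 -61.8   8. ] [501. -86.   5.] [668.   5.  69.]
  rect vise ((587.1674194335938, -38.98761749267578), (163.84349060058594, 94.40105438232422), 1.9471932649612427)
side yellow 293 [603.8 281.6  26.7] [591. 271.   1.] [627. 309. 102.]
side g1 565 [524.5 291.6  46.5] [510. 279.   2.] [544. 310. 124.]
side g2 114 [644.  369.1 109.9] [636. 361.  91.] [656. 384. 126.]
side red 490 [690.  225.6  47.1] [677. 213.   2.] [707. 242. 122.]
  rect ((567.8717041015625, -39.13520050048828), (37.60456085205078, 60.103057861328125), 3.4082224369049072)
side copper 255 [567.3 -42.5  96.9] [550. -68.  93.] [585. -12.  99.]
side cork 2104 [ 416.7 -315.6    5.1] [ 369. -363.    2.] [ 467. -264.    8.]
 circ ((417.8824768066406, -312.5233154296875), 56.509212493896484)
side vise 1512 [521.9 -69.8  12.1] [480. -88.   2.] [655.  -8.  69.]
  rect vise ((566.1478271484375, -62.42418670654297), (90.499755859375, 205.86810302734375), 74.43415069580078)
```

```bash
python3 - <<'E'
from h import *
from scipy.optimize import least_squares
for n,(a,b,c,d) in dict(scene=(385,180,412,240),side=(256,176,280,226)).items():
    im,P=zones(n); q=P[b:d,a:c].reshape(-1,3)
    for lo,hi,r in((55,112,13),(6,42,22)):
        p=q[(q[:,2]>lo)&(q[:,2]<hi)&(np.hypot(q[:,0]-613,q[:,1]-292)<32)]
        cam=np.array(vision.camera_info(n)["origin"][:2])
        x0=np.median(p[:,:2],0); x0=x0-(cam-x0)/np.linalg.norm(cam-x0)*r*.8
        s=least_squares(lambda c:np.hypot(*(p[:,:2]-c).T)-r,x0,loss="soft_l1")
        print(n,r,len(p),s.x)
E
```

```text
scene 13 249 [614.6875122  296.05164764]
scene 22 238 [614.58222462 296.15707108]
side 13 201 [613.15272599 296.19018084]
side 22 211 [613.675063  297.1295618]
```

Emit:
{"op": "jog_arm", "data": {"steps": [[60,-0.096,-0.016,0,0],[60,-0.096,-0.016,0,0],[60,-0.096,-0.016,0,0],[60,-0.096,-0.016,0,0],[60,-0.096,-0.016,0,0]]}}

```text
clock: 0.72
ee_pos: [455.7, 404.2, 230.9]
tcp_rot: [[-0.906, 0.424, -0.001], [0.424, 0.906, -0.0], [0.0, -0.001, -1.0]]
force: [-0.1, 0.8, 0.7]
gripper_width: 59.9
gripper_force: 0.0
```

Emit:
{"op": "jog_arm", "data": {"steps": [[60,-0.096,-0.016,0,0],[60,-0.096,-0.016,0,0],[60,-0.096,-0.016,0,0],[60,-0.096,-0.016,0,0],[60,0,0,0,0]]}}

```text
clock: 1.35
ee_pos: [617.3, 292.4, 230.0]
tcp_rot: [[-0.904, 0.428, -0.001], [0.428, 0.904, -0.001], [0.0, -0.001, -1.0]]
force: [-0.5, 0.4, -0.9]
gripper_width: 60.0
gripper_force: 0.0
```

```bash
python3 - <<'E'
from h import *
s=sensors.observe(); R=np.array(s["tcp_rot"]); print(np.round(s["joint_positions"],3),s["ee_pos"],np.round(R,3))
print(R.T@(np.array([614,296,231])-s["ee_pos"]))
im,d,P,i=grab("wrist"); cv2.imwrite("pics/w1.png",im); np.savez("wrist0.npz",im=im,P=P)
E
```

```text
[ 4.430e-01  4.770e-01  1.880e-01  1.283e+00 -1.000e-03  8.850e-01] [617.27060846 292.43637471 230.02268773] [[-0.904  0.428 -0.001]
 [ 0.428  0.904 -0.001]
 [ 0.    -0.001 -1.   ]]
[ 4.48098678  1.82034477 -0.9790539 ]
```

View pics/w1.png

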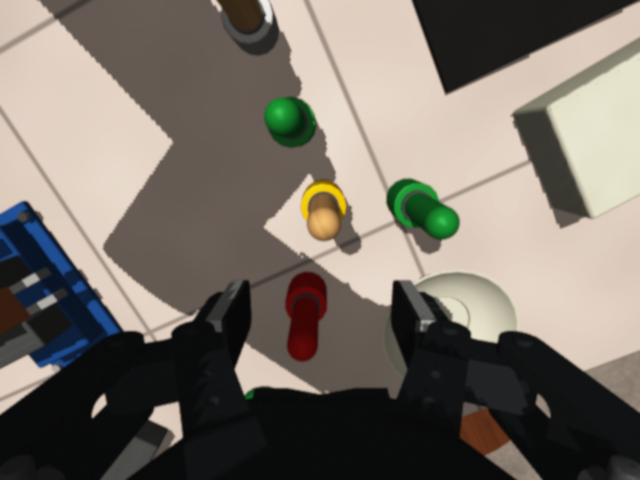

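The wrist view shows the nylon mallet's handle top at (323,222), greens at (284,116) and (441,222), and red at (302,345). I'll check its position with the wrist depth.

```bash
python3 - <<'E'
from h import *
im,P=zones("wrist")
for u,v in((323,222),(284,116),(441,222),(302,345)):
    print(np.round(np.nanmedian(P[v-2:v+3,u-2:u+3].reshape(-1,3),0),1))
q=P[180:245,300:350].reshape(-1,3)
p=q[(q[:,2]>38)&(q[:,2]<52)]; print(cv2.minEnclosingCircle(p[:,:2].astype(np.float32)))
p=q[(q[:,2]>112)]; print(p[:,:2].mean(0),p[:,2].max(),cv2.minEnclosingCircle(p[:,:2].astype(np.float32)))
i=vision.camera_info("wrist");print(i)
E
```

```text
[608.8 296.8 126.3]
[532.9 304.3 127. ]
[645.3 373.4 126.4]
[692.9 238.6 125.2]
((613.2252807617188, 294.8429870605469), 21.81133270263672)
[611.41938495 295.83503783] 128.89758085970487 ((613.1558837890625, 295.0333251953125), 12.91394329071045)
{'vertical_fov': 68.71091810984257, 'cx': 320.66551598334325, 'cy': 235.10549367534622, 'origin': array([555.8979535 , 321.1740438 , 372.14965055]), 'rotation': array([[ 0.42686222,  0.873392  ,  0.23446763],
       [ 0.90431444, -0.41168799, -0.11282014],
       [-0.0020087 ,  0.26019112, -0.96555505]])}
```

Emit:
{"op": "jog_arm", "data": {"steps": [[60,0.01,0.0025,0,0],[60,0,0,0.104,0],[60,0,0,0.104,0],[60,0,0,0.104,0],[60,0,0,0,0]], "force": 110}}

```text
clock: 2.02
ee_pos: [606.1, 297.8, 71.1]
tcp_rot: [[-0.907, 0.422, -0.008], [0.422, 0.907, -0.004], [0.006, -0.007, -1.0]]
force: [-0.5, -0.0, 0.7]
gripper_width: 60.0
gripper_force: 0.0
```

Emit:
{"op": "jog_arm", "data": {"steps": [[10,0,0,0,0],[10,0,0,0,0],[10,0,0,0,0],[10,0,0,0,0]]}}

```text
clock: 2.52
ee_pos: [613.0, 299.6, 78.7]
tcp_rot: [[-0.906, 0.424, 0.004], [0.424, 0.906, 0.003], [-0.003, 0.005, -1.0]]
force: [-1.0, -0.9, 7.4]
gripper_width: 24.0
gripper_force: 107.3
```

Emit:
{"op": "jog_arm", "data": {"steps": [[10,0,0,-0.04,0],[10,0,0,-0.08,0],[10,0,0,-0.1,0],[10,0,0,-0.1,0],[10,0,0,0,0]]}}

```text
clock: 3.15
ee_pos: [613.9, 299.6, 242.0]
tcp_rot: [[-0.906, 0.424, 0.009], [0.424, 0.906, 0.005], [-0.007, 0.008, -1.0]]
force: [0.0, 0.7, -2.4]
gripper_width: 24.2
gripper_force: 108.1
```

```bash
python3 - <<'E'
from h import *
s=sensors.observe();print(s["ee_pos"],s["force"],s["torque"],s["gripper_width"],s["joint_positions"])
a=[grab(n)[0] for n in("scene","side","wrist")]
cv2.imwrite("pics/m1.png",np.hstack([a[0][100:400,250:500],a[1][60:360,150:400],a[2][100:400,200:450]]))
s=sensors.observe();print(s["ee_pos"],s["force"],s["torque"])
E
```

```text
[613.93030954 299.5943322  241.96663874] [ 0.02430036  0.72728788 -2.40437146] [0.02014997 0.03258499 0.05138159] 24.197477170337336 [ 4.53996992e-01  4.63698220e-01  1.94172743e-01  1.29079515e+00
 -4.11938103e-07  8.91961800e-01]
[610.73143635 298.01575101 234.7356503 ] [ 0.41265758 -0.78808972 -2.12764994] [ 0.02592467 -0.04957571  0.01055726]
```

View pics/m1.png

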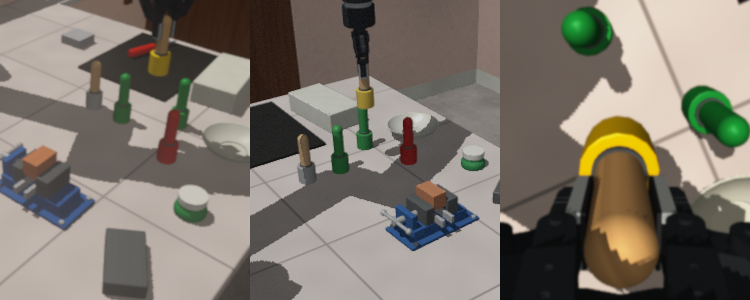

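The mallet is held and hangs straight below the gripper, and the neighbours have not moved. Next I go above the block.

Emit:
{"op": "jog_arm", "data": {"steps": [[10,-0.016,-0.05,-0.02,0],[10,-0.027,-0.081,0,0],[10,-0.027,-0.081,0,0],[10,-0.027,-0.081,0,0],[10,-0.027,-0.081,0,0]]}}

```text
clock: 3.92
ee_pos: [586.5, 100.0, 244.4]
tcp_rot: [[-0.905, 0.425, -0.002], [0.425, 0.905, -0.001], [0.002, -0.002, -1.0]]
force: [0.7, -1.0, -2.5]
gripper_width: 24.1
gripper_force: 108.3
```

Emit:
{"op": "jog_arm", "data": {"steps": [[10,-0.027,-0.081,0,0],[10,-0.027,-0.081,0,0],[10,-0.02,-0.06,0,0],[10,-0.014,-0.05,0,0],[10,0,0,0,0]]}}

```text
clock: 4.55
ee_pos: [568.5, -41.6, 244.5]
tcp_rot: [[-0.904, 0.427, -0.002], [0.427, 0.904, -0.001], [0.002, -0.001, -1.0]]
force: [0.2, 0.1, -2.3]
gripper_width: 23.6
gripper_force: 108.2
```

```bash
cat >> h.py <<'E'
def head():
    s=sensors.observe(); t=np.array(s["ee_pos"])
    from scipy.optimize import least_squares
    for n in("scene","side"):
        im,d,P,i=grab(n); hsv=cv2.cvtColor(im,cv2.COLOR_BGR2HSV)
        m=(hsv[...,0]>18)&(hsv[...,0]<35)&(hsv[...,1]>120)&(np.hypot(P[...,0]-t[0],P[...,1]-t[1])<50)&(P[...,2]<t[2])
        p=P[m]; v,u=np.where(m)
        z0,z1=np.percentile(p[:,2],[1,99]); w=p[(p[:,2]>z0+4)&(p[:,2]<z1-6)]
        cam=i["origin"][:2]; x0=np.median(w[:,:2],0); x0-=(cam-x0)/np.linalg.norm(cam-x0)*18
        f=least_squares(lambda c:np.hypot(*(w[:,:2]-c[:2]-np.outer(w[:,2]-w[:,2].mean(),c[2:])).T)-22,[*x0,0,0],loss="soft_l1")
        print(n,len(p),"head",np.round(f.x,3),"z",z0,z1,"tcp",np.round(t,1))
E
python3 - <<'E'
from h import *
head(); s=sensors.observe();R=np.array(s["tcp_rot"]);print(s["ee_pos"],R,s["joint_positions"]); head()
a=[grab(n)[0] for n in("scene","side")]
cv2.imwrite("pics/m2.png",cv2.resize(np.hstack([a[0][120:340,190:390],a[1][110:330,230:430]]),None,fx=2,fy=2))
E
```

```text
scene 536 head [ 5.70337e+02 -4.35140e+01  2.60000e-02  1.80000e-02] z 168.4112355249981 211.66060166987342 tcp [568.5 -41.6 244.5]
side 410 head [ 5.7039e+02 -4.1809e+01 -5.0000e-03  4.2000e-02] z 167.1989793059678 212.09821163517248 tcp [568.5 -41.6 244.5]
[569.30680295 -39.63046032 244.73484382] [[-9.05186782e-01  4.25011960e-01 -1.31243634e-03]
 [ 4.25011841e-01  9.05187709e-01  3.82138169e-04]
 [ 1.35041454e-03 -2.11894566e-04 -9.99999066e-01]] [-6.96677290e-02  2.54387551e-01 -9.52936830e-02  1.22245095e+00
  2.89850664e-04  3.69307330e-01]
scene 527 head [ 5.71187e+02 -4.13680e+01  5.00000e-03  2.70000e-02] z 169.07501595732006 211.69730785688648 tcp [569.3 -39.6 244.7]
side 410 head [ 5.71054e+02 -4.03110e+01 -1.60000e-02 -1.20000e-02] z 167.28959870727004 212.1277286330163 tcp [569.3 -39.6 244.7]
```

View pics/m2.png

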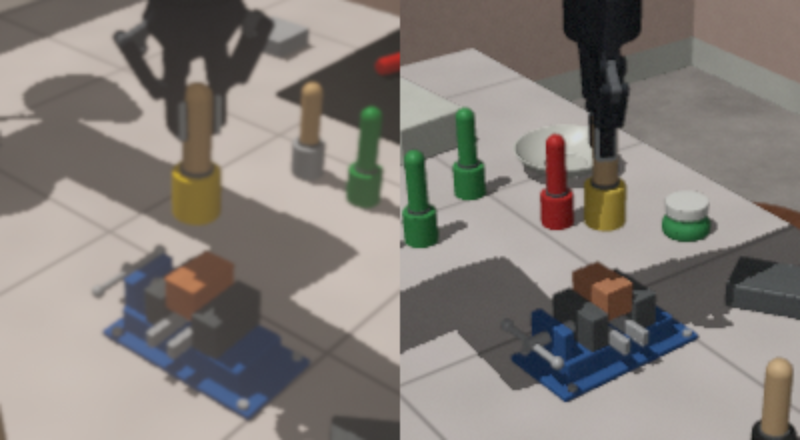

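The mallet hangs upright and centred over the copper block at about (571,-41), with its face at z≈167. The block top is at z≈97.

Emit:
{"op": "jog_arm", "data": {"steps": [[10,0,0,0.03,0],[10,0,0,0.04,0],[10,0,0,0.03,0],[10,0,0,0.016,0],[10,0,0,0,0]]}}

```text
clock: 5.48
ee_pos: [569.7, -39.1, 186.6]
tcp_rot: [[-0.906, 0.424, -0.001], [0.424, 0.906, 0.0], [0.001, -0.0, -1.0]]
force: [-0.1, -0.8, -1.5]
gripper_width: 23.6
gripper_force: 108.2
```

Emit:
{"op": "jog_arm", "data": {"steps": [[10,0,0,0.008,0],[10,0,0,0.008,0],[10,0,0,0.006,0],[10,0,0,0,0]]}}

```text
clock: 5.98
ee_pos: [570.3, -39.2, 176.4]
tcp_rot: [[-0.906, 0.424, 0.0], [0.424, 0.906, -0.0], [-0.0, 0.0, -1.0]]
force: [0.1, -0.9, -1.4]
gripper_width: 23.8
gripper_force: 108.9
```

Emit:
{"op": "jog_arm", "data": {"steps": [[10,0,0,0.006,0],[10,0,0,0.004,0],[10,0,0,0,0]]}}

```text
clock: 6.35
ee_pos: [570.5, -39.3, 172.3]
tcp_rot: [[-0.906, 0.424, 0.001], [0.424, 0.906, -0.0], [-0.001, 0.0, -1.0]]
force: [-1.8, -0.8, 5.2]
gripper_width: 24.3
gripper_force: 109.1
```

Emit:
{"op": "jog_arm", "data": {"steps": [[10,0,0,0.006,0],[10,0,0,0.004,0],[10,0,0,0,0]]}}

```text
clock: 6.72
ee_pos: [570.5, -39.3, 167.4]
tcp_rot: [[-0.906, 0.424, 0.001], [0.424, 0.906, -0.0], [-0.001, 0.0, -1.0]]
force: [-1.1, -0.3, 5.6]
gripper_width: 23.9
gripper_force: 109.2
```

Emit:
{"op": "jog_arm", "data": {"steps": [[10,0,0,0.004,0],[10,0,0,0.003,0],[10,0,0,0,0]]}}

```text
clock: 7.1
ee_pos: [570.9, -39.5, 165.6]
tcp_rot: [[-0.906, 0.424, 0.003], [0.424, 0.906, -0.001], [-0.003, 0.001, -1.0]]
force: [-5.7, -1.5, 16.9]
gripper_width: 24.0
gripper_force: 110.8
```

Emit:
{"op": "jog_arm", "data": {"steps": [[10,0,0,0.004,0],[10,0,0,0,0]]}}

```text
clock: 7.35
ee_pos: [571.3, -39.7, 165.5]
tcp_rot: [[-0.906, 0.424, 0.005], [0.424, 0.906, -0.001], [-0.005, 0.001, -1.0]]
force: [-10.2, -0.7, 28.8]
gripper_width: 23.6
gripper_force: 112.3
```

Emit:
{"op": "jog_arm", "data": {"steps": [[10,0,0,0.002,0],[10,0,0,0,0]]}}

```text
clock: 7.6
ee_pos: [571.5, -39.7, 165.5]
tcp_rot: [[-0.906, 0.424, 0.006], [0.424, 0.906, -0.001], [-0.006, 0.001, -1.0]]
force: [-11.7, -0.7, 35.0]
gripper_width: 23.6
gripper_force: 112.7
```

Emit:
{"op": "jog_arm", "data": {"steps": [[10,0,0,-0.01,0],[10,0,0,-0.03,0],[10,0,0,-0.05,0],[10,0,0,-0.05,0],[10,0,0,0,0]]}}

```text
clock: 8.22
ee_pos: [571.7, -39.2, 231.7]
tcp_rot: [[-0.906, 0.424, 0.004], [0.424, 0.906, -0.0], [-0.003, 0.001, -1.0]]
force: [1.2, -0.0, -2.4]
gripper_width: 23.8
gripper_force: 109.0
```

```bash
python3 - <<'E'
from h import *
head()
for n in("scene","side"):
    im,d,P,i=grab(n); hsv=cv2.cvtColor(im,cv2.COLOR_BGR2HSV)
    m=(hsv[...,1]>100)&(hsv[...,0]<16)&(abs(P[...,0]-570)<12)&(abs(P[...,1]+40)<24)&(P[...,2]>70)&(P[...,2]<110)
    z=P[m][:,2]; print(n,len(z),np.percentile(z,[5,50,75,95]))
    _,Q=zones(n); m2=(abs(Q[...,0]-570)<12)&(abs(Q[...,1]+40)<24)&(Q[...,2]>70); print(np.percentile(Q[m2][:,2],[5,50,75,95]))
s=sensors.observe();print(s["ee_pos"],s["joint_positions"])
E
```

```text
scene 530 head [ 5.73929e+02 -4.10580e+01  3.00000e-03  9.00000e-03] z 156.04782493986946 198.97405463120734 tcp [571.7 -39.2 231.7]
side 414 head [ 5.72281e+02 -4.06600e+01  3.00000e-03  0.00000e+00] z 153.90765984910718 197.91024786100334 tcp [571.7 -39.2 231.7]
scene 197 [84.78623709 86.43623936 86.92110602 87.85260856]
[95.76481296 97.30907806 98.05478954 98.8718816 ]
side 140 [83.00577862 85.85080196 86.87469471 88.302837  ]
[90.43070759 97.16262766 98.08238496 99.266752  ]
[569.3805591  -39.09204412 228.37306028] [-6.85578994e-02  2.61411637e-01 -1.23447680e-01  1.18820907e+00
  1.43640808e-05  3.69230571e-01]
```

The block top is now at about 87 mm, so it is seated, and a 35 N push no longer moved it. Next is the mat.

Emit:
{"op": "jog_arm", "data": {"steps": [[10,0.004,-0.05,0,0],[10,0.006,-0.085,0,0],[10,0.006,-0.085,0,0],[10,0.006,-0.085,0,0],[10,0.006,-0.085,0,0]]}}

```text
clock: 9.05
ee_pos: [473.4, -210.6, 228.6]
tcp_rot: [[-0.906, 0.424, -0.002], [0.424, 0.906, 0.001], [0.002, -0.0, -1.0]]
force: [0.3, -0.5, -1.4]
gripper_width: 23.7
gripper_force: 108.8
```

Emit:
{"op": "jog_arm", "data": {"steps": [[10,0.006,-0.085,0,0],[10,0.005,-0.077,0,0],[10,0.004,-0.07,0,0],[10,0,0,0.06,0],[10,0,0,0.06,0]]}}

```text
clock: 9.68
ee_pos: [418.1, -312.0, 168.2]
tcp_rot: [[-0.905, 0.425, -0.001], [0.425, 0.905, 0.001], [0.001, 0.0, -1.0]]
force: [-0.5, 0.4, -1.9]
gripper_width: 23.5
gripper_force: 108.5
```

Emit:
{"op": "jog_arm", "data": {"steps": [[10,0,0,0.06,0],[10,0,0,0.05,0],[10,0,0,0.02,0],[10,0,0,0,0],[10,0,0,0,0]]}}

```text
clock: 10.3
ee_pos: [419.4, -312.1, 105.7]
tcp_rot: [[-0.906, 0.424, 0.001], [0.424, 0.906, -0.001], [-0.001, -0.0, -1.0]]
force: [0.3, 0.2, -1.8]
gripper_width: 23.8
gripper_force: 108.5
```

```bash
python3 - <<'E'
from h import *
head(); s=sensors.observe();R=np.array(s["tcp_rot"]);print(s["ee_pos"],s["force"],R.T@(np.array([418,-311.5,86])-s["ee_pos"]))
E
```

```text
scene 578 head [ 4.21581e+02 -3.14465e+02 -1.00000e-03  9.00000e-03] z 28.63610665986895 75.76790608579108 tcp [ 419.4 -312.1  105.7]
side 597 head [ 4.21362e+02 -3.13626e+02 -1.00000e-03  1.50000e-02] z 4.438540367762235 73.85587792705674 tcp [ 419.4 -312.1  105.7]
[ 419.58893832 -312.22231049  105.85796717] [-0.60288017  0.23697859 -1.77360511] [ 1.78246824e+00 -1.14439082e-02  1.98546718e+01]
```

Emit:
{"op": "jog_arm", "data": {"steps": [[10,0,0,0.02,0],[10,0,0,0.014,0],[10,0,0,0.004,0],[10,0,0,0,0],[10,0,0,0,0]]}}

```text
clock: 11.02
ee_pos: [419.0, -311.8, 85.9]
tcp_rot: [[-0.906, 0.424, 0.0], [0.424, 0.906, -0.0], [-0.0, -0.0, -1.0]]
force: [-0.3, -1.1, -2.1]
gripper_width: 23.6
gripper_force: 108.5
```

Emit:
{"op": "jog_arm", "data": {"steps": [[10,0,0,0.003,0],[10,0,0,0,0]]}}

```text
clock: 11.28
ee_pos: [419.2, -312.0, 84.8]
tcp_rot: [[-0.906, 0.424, 0.001], [0.424, 0.906, -0.001], [-0.001, -0.0, -1.0]]
force: [-1.1, -0.2, 1.9]
gripper_width: 23.6
gripper_force: 109.7
```

Emit:
{"op": "jog_arm", "data": {"steps": [[10,0,0,0,0],[10,0,0,0,0]], "force": 20}}

```text
clock: 11.52
ee_pos: [419.2, -312.0, 84.8]
tcp_rot: [[-0.906, 0.424, 0.001], [0.424, 0.906, -0.001], [-0.001, -0.0, -1.0]]
force: [-0.5, -0.8, 4.4]
gripper_width: 23.8
gripper_force: 109.7
```

Emit:
{"op": "jog_arm", "data": {"steps": [[32,0,0,0,0],[45,0,0,0,0],[60,0,0,0,0],[60,0,0,0,0]]}}

```text
clock: 12.02
ee_pos: [418.8, -311.7, 84.2]
tcp_rot: [[-0.906, 0.424, -0.0], [0.424, 0.906, 0.0], [0.0, 0.0, -1.0]]
force: [0.0, 0.2, 0.7]
gripper_width: 60.0
gripper_force: 0.0
```

Emit:
{"op": "jog_arm", "data": {"steps": [[60,0,0,-0.04,0],[60,0,0,-0.1,0],[60,0,0,-0.1,0],[60,0,0,-0.06,0],[60,0,0,0,0]]}}

```text
clock: 12.65
ee_pos: [420.3, -312.8, 237.0]
tcp_rot: [[-0.906, 0.424, 0.004], [0.424, 0.906, -0.003], [-0.005, -0.001, -1.0]]
force: [0.7, -0.3, -0.4]
gripper_width: 59.9
gripper_force: 0.0
```

```bash
python3 - <<'E'
from h import *
head(); print(sensors.observe()["ee_pos"])
a=[grab(n)[0] for n in("scene","side")]
cv2.imwrite("pics/end.png",np.hstack([a[0][140:400,60:420],a[1][180:440,230:590]]))
E
```

```text
scene 534 head [ 4.20978e+02 -3.14651e+02 -5.00000e-03  2.00000e-03] z 8.19706579184464 52.746714967434485 tcp [ 420.3 -312.8  237. ]
side 581 head [ 4.20587e+02 -3.13999e+02 -0.00000e+00 -1.00000e-03] z 4.372191905898421 52.781631596170314 tcp [ 420.3 -312.8  237. ]
[ 418.77592087 -311.62785644  233.94469584]
```

View pics/end.png

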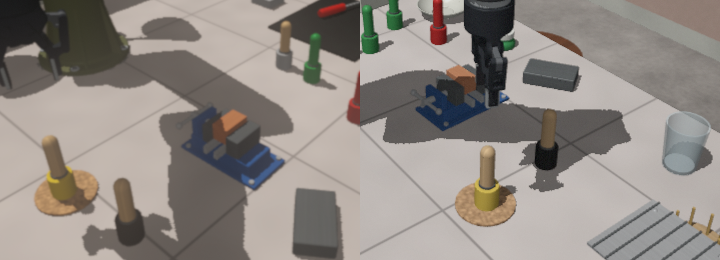

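The nylon mallet stands upright in the middle of the cork mat, at crop (61,183) and (487,190). The block is low in the jaws and the gripper is clear.

```bash
python3 -c "
from workcell import manip
print(manip.sign_off())"
```

```text
the job is handed in; nothing more can be done
None
```

The copper block is seated on its parallels (top about 87 mm, unmoved by a 35 N push), the nylon mallet stands upright and released at the centre of the cork mat, and I handed the job in at about 13 s; I did not test directly that the parallels can't slide.

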